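# Stack a lens cell on the tilted assembly stand

## Task

Build the lens stack on the round seat of the sloping assembly stand, in build order: first the spacer (the tall thin-walled tube), then the glass lens blank, last the low knurled retaining ring on top. Each part must lie flat against the one below and centred in line with the seat, just clear of or touching the two stop pins on the low side; leave the stack standing by itself and do not disturb the rubber bulb or the amber flasks.

Things in the scene. Friction and masses are not known exactly. Their poses are not given: they have to be found in the camera images.
- seat: Round aluminium seat, 46 mm diameter, 12 mm proud of a sloping plate. Origin: centre of its flat face, 85 mm above the worktop. z: seat axis, square to the plate, leaning 30 degrees from vertical to the low side, so a tool must lean 30 degrees to lay parts on squarely; y: level, across the slope; x: up the slope. Friction normally holds a part where it is laid; else it slides to the pins.
- pins (a point): Point midway between the tips of the two steel stop pins on the low side of the seat, 8 mm diameter, tapered tips, parallel to the seat axis. In the seat's frame they stand at x = -25.8, y = +18.1 and -18.1 mm, with tips 40 mm above the seat face. A 50 mm part centred on the seat axis clears each by 2.5 mm.
- stand: Grey assembly stand, base 150 x 120 mm, fixed to the worktop, carrying the 110 x 106 mm sloping aluminium plate with seat and pins; upper edge of the plate about 105 mm high at x = +56 mm. Origin: centre of its underside, right below the seat's centre; x towards its high side, z up. Open around the seat but for the pins.
- spacer_center (a point): Centre (half-way up, on the axis) of the spacer: plain aluminium tube, 50 mm outside diameter, 38 mm bore, 20 mm tall, 60 g, loose, standing on the worktop with its axis upright. z is its axis; same either way up. When seated its centre is 10 mm above the seat face along the seat axis.
- blank_center (a point): Centre of the lens blank: solid clear glass disc, 50 mm diameter, 14 mm thick, 75 g, loose, lying flat on the worktop. z is its axis; same either way up. In the stack its centre is 27 mm above the seat face along the seat axis.
- ring_center (a point): Centre of the retaining ring: aluminium ring with knurled edge and four dark spanner slots in its faces, 50 mm outside diameter, 34 mm bore, 12 mm tall, 50 g, loose, lying flat on the worktop. z is its axis; same either way up. In the stack its centre is 40 mm above the seat face along the seat axis.
- spacer: The spacer itself; origin at the centre of its underside.
- blank: The lens blank itself; origin at the centre of its underside.
- ring: The retaining ring itself; origin at the centre of its underside.
- bulb: Bystander: red rubber bulb, 51 mm diameter, 76 mm tall, loose, behind the parts; origin at its underside. Leave alone.
- flask_a: Bystander: the nearest to the stand of three conical flasks with amber contents, 52 mm diameter, 85 mm tall, loose, left behind the stand; origin at its underside. Leave alone.
Not all that is in view belongs to the job. What is shaped like the spacer but red is not meant. What is shaped like the ring but brown is not meant.

How it is judged:
On the way, in this order (a step that is already met when the one before it is completed fails the run):
1. the spacer lies flat and centred on the seat, the blank and ring not yet there (x of spacer_center in the frame of seat between -0.006 and 0.006 m and y of spacer_center in the frame of seat between -0.006 and 0.006 m and z of spacer_center in the frame of seat between 0.007 and 0.013 m and angle between the z axis of spacer_center and the z axis of seat, either way round below 0.1 rad and distance between each of blank_center, ring_center and seat above 0.06 m), for 0.2 s.
2. the glass blank lies flat and centred on the spacer, the ring not yet there (x of spacer_center in the frame of seat between -0.006 and 0.006 m and y of spacer_center in the frame of seat between -0.006 and 0.006 m and z of spacer_center in the frame of seat between 0.007 and 0.013 m and angle between the z axis of each of spacer_center, blank_center and the z axis of seat, either way round below 0.1 rad and x of blank_center in the frame of seat between -0.006 and 0.006 m and y of blank_center in the frame of seat between -0.006 and 0.006 m and z of blank_center in the frame of seat between 0.024 and 0.03 m and distance between ring_center and seat above 0.06 m), for 0.2 s.
3. the retaining ring lies flat and centred on the blank (x of spacer_center in the frame of seat between -0.006 and 0.006 m and y of spacer_center in the frame of seat between -0.006 and 0.006 m and z of spacer_center in the frame of seat between 0.007 and 0.013 m and angle between the z axis of each of spacer_center, blank_center, ring_center and the z axis of seat, either way round below 0.1 rad and x of blank_center in the frame of seat between -0.006 and 0.006 m and y of blank_center in the frame of seat between -0.006 and 0.006 m and z of blank_center in the frame of seat between 0.024 and 0.03 m and x of ring_center in the frame of seat between -0.006 and 0.006 m and y of ring_center in the frame of seat between -0.006 and 0.006 m and z of ring_center in the frame of seat between 0.037 and 0.043 m), for 0.2 s.
At the end, for the whole second after the job is handed in: Spacer, blank, ring stand in that order on the seat: centres within 6 mm of the seat axis in x and in y and within 3 mm of their stack heights (10, 27, 40 mm above the seat face), axes within 0.1 rad of the seat axis, all released and at rest (under 0.02 m/s) (all of step 3 and linear speed of each of spacer, blank, ring below 0.02 m/s); the robot touches nothing.
It fails at once if the rubber bulb is moved by more than 30 mm (distance of bulb from where it was at the start of the episode above 0.03 m).
It fails at once if the amber flask is moved by more than 30 mm (distance of flask_a from where it was at the start of the episode above 0.03 m).
It also fails if it takes over 69 s, if anything falls off the work surface, if the arm or the gripper's body presses on something with over 40 N, if the wrist force passes 120 N, or if a joint passes its speed limit or range.

## Robot

A 7-joint arm with a two-finger parallel gripper is mounted at the origin on the work surface; the furniture and walls round the work are solid. World frame = base frame: x ahead of the robot, y to its left, z up, the work surface at z = 0. Lengths are in m, angles in rad, forces in N, time in s.
With the tool pointing down it reaches from about 0.425 to 0.825 m from the base axis. Payload 3.6 kg.
Tool frame: the origin (TCP) lies where the fingers leave the gripper's body, on its centre line; the fingertips stand 73 mm ahead of it and the grasp point (between the pads) lies 54 mm ahead of it; x points along the fingers, y is the direction in which the jaws open and shut, and the axes are right-handed (so a half turn about x gives the same grasp; the last joint's range is limited). The gripper opens to 85 mm and grips with 20 to 120 N. Pads are 22 mm wide; open, the fingers measure 114 mm over their backs; the gripper's body (76 mm by 85 mm) begins 54 mm behind the grasp point. The pads swing forward as they close: fully open they stand 13 mm farther back than shut.
Start: joints at [1.095, 0.615, -0.013, 1.423, 0.008, 1.103, -0.04], TCP at [0.283, -0.585, 0.304] pointing down, gripper open.
Joint ranges: [-3.12, 3.12], [-0.3, 2.06], [-1.34, 1.32], [0.26, 2.42], [-1.36, 4.5], [0.01, 1.98], [-2.84, 2.84]. Speed limits (rad/s): [2.79, 2.79, 3.14, 3.14, 3.14, 3.14, 3.14].

## Interface

Orientations are given as a unit quaternion [x, y, z, w].
In Python, from station import arm, snapshot, camera_info, ticket gives the robot as it stands. Calls block until the motion is done:
- arm.movep(position, orientation): joint-space move of the TCP to a pose.
- arm.line_to(position, velocity=0.15, ori=None): straight line of the TCP; ori=None keeps the orientation; velocity is the mean speed in m/s.
- arm.move_j(angles): joint-space move.
- arm.move_gripper(opening, effort=None): opening from 0.0 (shut) to 1.0 (fully open); effort is the grip in N (None keeps the last); returns when the fingers have stopped.
- arm.pause(seconds).
- arm.ik(position, orientation): joint angles nearest the present ones, or None.
- snapshot(name): name is "side" or "top"; returns the picture (480x640x3 uint8, blue, green, red); there is no depth.
- camera_info(name): a dict with "fx", "fy", "cx", "cy" (pixels), "R" (3x3) and "t" (3): a world point X has camera coordinates R X + t. Camera axes: x right, y down, z forward; pixel columns grow to the right and rows downward; lengths in m; the calibration is good to about 2 mm. A picture is of the moment at which its call begins. camera_info takes no time and is no camera call.
A pose or a line that the arm cannot do raises arm.MotionError and nothing moves.
- ticket.finish_job(): hands the job in, once; it reports no verdict.
Readings, each from a call of its own:
- arm.read_time(): time.
- arm.read_joint_positions(): joint angles.
- arm.read_dq(): joint speeds.
- arm.read_effort(): joint torques, N m.
- arm.read_tool_pos(): TCP position.
- arm.read_eef_rot(): TCP orientation.
- arm.read_ft_force(): force on the tool from outside, world axes, zero at the start.
- arm.read_wrist_torque(): the same for the moment, N m.
- arm.read_opening(): opening from 0.0 (shut) to 1.0 (fully open).
Only numpy, scipy, OpenCV 4.12 (cv2) and the standard library are available. Lean on these libraries where they do the work, as an engineer would, in place of code of your own. Each camera call takes 0.05 s, during which the arm holds its last target.

## Working session

There is one attempt and no reset: what is moved stays moved. The work goes in short steps, each a Python script; the robot and the scene stay as the last script left them, time stands still between calls to the robot, and variables do not carry over. Pictures are saved under pics/ and viewed, and the job is handed in when it is done.

```bash
mkdir -p pics; ls; python3 - <<'E'
from station import arm, snapshot, camera_info, ticket
import cv2
for n in("side","top"):
    cv2.imwrite(f"pics/{n}0.png",snapshot(n)); print(n,camera_info(n))
print(arm.read_time(),arm.read_tool_pos(),arm.read_eef_rot(),arm.read_opening())
E
```

```text
pics
side {'fx': 499.14589389779957, 'fy': 499.14589389779957, 'cx': 311.37794494964766, 'cy': 234.87980006203242, 'R': array([[ 0.11243327, -0.99362273, -0.00852286],
       [-0.71266711, -0.07465876, -0.69751821],
       [ 0.69243364,  0.08449822, -0.71651637]]), 't': array([0.00206235, 0.48686077, 0.59473951])}
top {'fx': 490.96338174594564, 'fy': 490.96338174594564, 'cx': 327.2689587232166, 'cy': 230.5005329107756, 'R': array([[-0.00979586, -0.99993858, -0.00518513],
       [-0.99541019,  0.01024489, -0.09515041],
       [ 0.09519769,  0.00422925, -0.9954494 ]]), 't': array([0.07687561, 0.58073917, 1.14715264])}
0.1 [ 0.28242065 -0.58485963  0.30282276] [-0.68909666 -0.1585412   0.68948842 -0.15689551] 0.9990406802352462
```

View pics/side0.png

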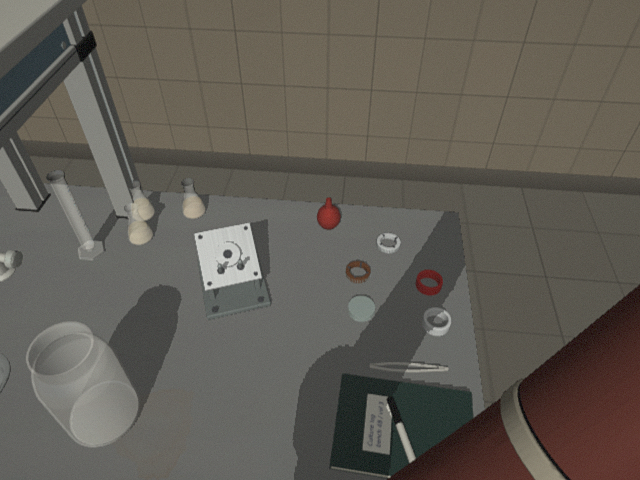

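View pics/top0.png

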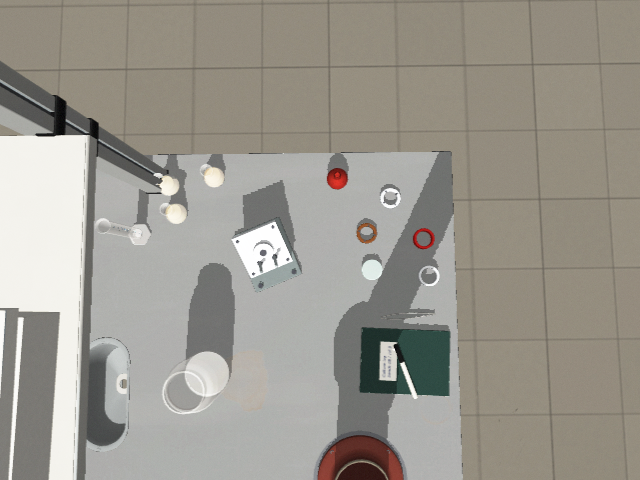

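Candidates in the top picture:
- **Spacer:** plain white tube at (429,276), or the red tube at (424,239). The red one is a decoy.
- **Ring:** white slotted ring at (390,197), or the brown ring at (367,232). The brown one is a decoy.
- **Blank:** pale disc at (372,269).

Next I'll check these in close crops.

```bash
python3 - <<'E'
import cv2,numpy as np
t=cv2.imread("pics/top0.png");s=cv2.imread("pics/side0.png")
a=cv2.resize(t[180:290,345:445],None,fx=5,fy=5,interpolation=cv2.INTER_CUBIC)
cv2.imwrite("pics/ct.png",a)
cv2.imwrite("pics/cs.png",cv2.resize(s[225:340,340:460],None,fx=5,fy=5,interpolation=cv2.INTER_CUBIC))
b=cv2.resize(t[210:300,225:310],None,fx=6,fy=6,interpolation=cv2.INTER_CUBIC)
cv2.imwrite("pics/st.png",b)
cv2.imwrite("pics/ss.png",cv2.resize(s[215:325,185:280],None,fx=5,fy=5,interpolation=cv2.INTER_CUBIC))
E
```

```text
(no output)
```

View pics/ct.png

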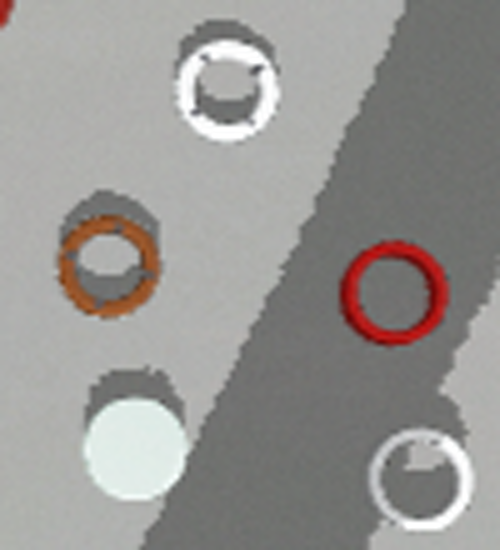

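View pics/cs.png

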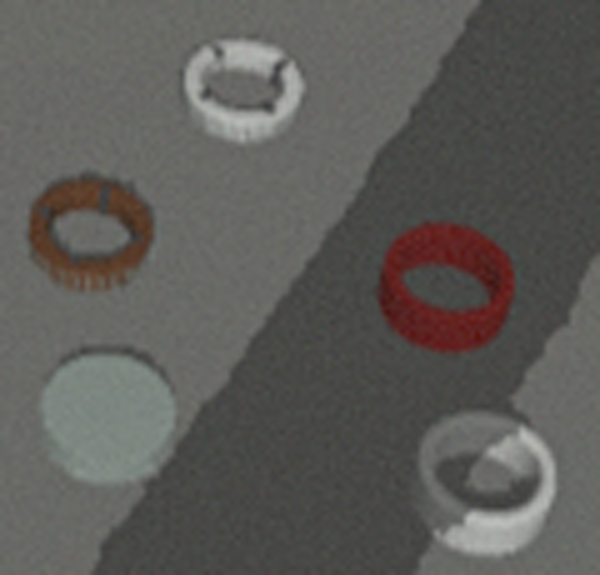

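View pics/st.png

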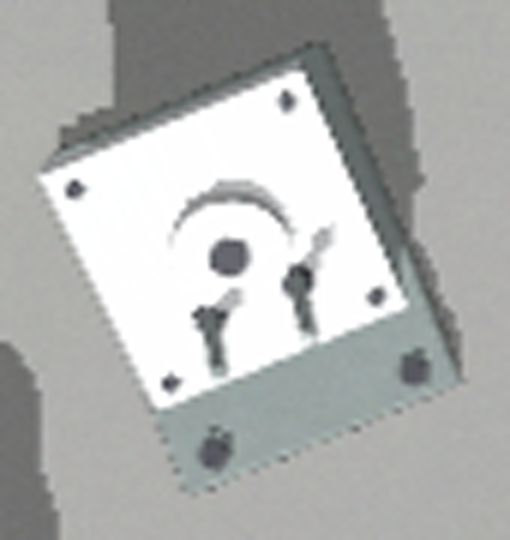

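View pics/ss.png

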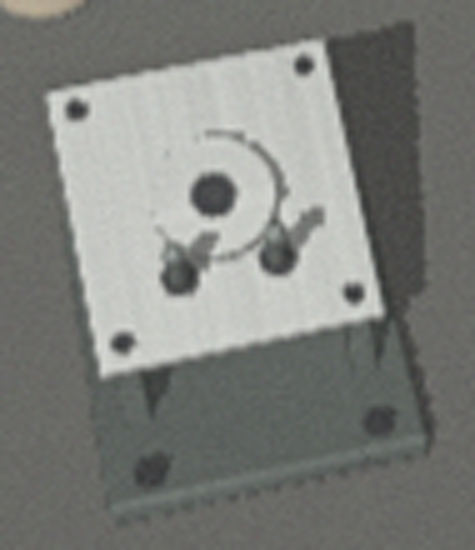

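```bash
cat > h.py <<'E'
import numpy as np, cv2
from scipy.optimize import least_squares
from scipy.spatial.transform import Rotation as Ro
from station import arm, snapshot, camera_info, ticket
CI={n:camera_info(n) for n in("side","top")}
def proj(n,X):
    c=CI[n];p=np.atleast_2d(X)@c["R"].T+c["t"]
    return np.c_[c["fx"]*p[:,0]/p[:,2]+c["cx"],c["fy"]*p[:,1]/p[:,2]+c["cy"]]
def unproj(n,uv,z):
    c=CI[n];d=c["R"].T@np.array([(uv[0]-c["cx"])/c["fx"],(uv[1]-c["cy"])/c["fy"],1]);o=-c["R"].T@c["t"]
    return o+d*(z-o[2])/d[2]
def crop(p,s,o): return (np.array(p,float)+.5)/s-.5+np.array(o)
def seatT(x,y,yaw):
    R=Ro.from_euler("ZY",[yaw,-np.pi/6]).as_matrix()  # z leans to -x of stand
    return R,np.array([x,y,.085])
E
cat > fit.py <<'E'
from h import *
T=lambda p:crop(p,6,(225,210)); S=lambda p:crop(p,5,(185,215))
# corners order: high-left, high-right, low-right, low-left ; hole
obsT=np.array([T(p) for p in[(40,177),(303,70),(408,303),(160,408),(229,257)]])
obsS=np.array([S(p) for p in[(47,94),(324,40),(383,316),(102,377),(213,194)]])
def pts(q):
    R,t=seatT(*q[:3]);o=q[3]
    L=np.array([[55+o,53,-.012e3],[55+o,-53,-12],[-55+o,-53,-12],[-55+o,53,-12],[0,0,0]])/1e3
    return L@R.T+t,R,t
def f(q,w=(1,1)):
    P=pts(q)[0]; return np.r_[(proj("top",P)-obsT).ravel()*w[0],(proj("side",P)-obsS).ravel()*w[1]]
h=unproj("top",obsT[4],.085);print(h,unproj("side",obsS[4],.085))
for w in((1,1),(1,0),(0,1)):
    r=least_squares(f,[h[0],h[1],.3,0],args=(w,),x_scale=[.01,.01,.1,1]);print(w,r.x,np.round(r.fun,1))
    if w==(1,1): q=r.x
P,R,t=pts(q)
for y in(18.1,-18.1):
  for z in(40,-12):
    X=R@np.array([-25.8,y,z])/1e3+t;print(y,z,(proj("top",X)[0]-[225,210])*6,(proj("side",X)[0]-[185,215])*5)
C=lambda p:crop(p,5,(345,180)); D=lambda p:crop(p,5,(340,225))
for n,z,a,b in(("spacer",.02,(421,480),(487,457)),("blank",.014,(135,449),(108,412)),("ring",.012,(228,90),(243,82))):
    print(n,unproj("top",C(a),z),unproj("side",D(b),z))
E
python3 fit.py
```

```text
[0.52758871 0.21763273 0.085     ] [0.52937509 0.217183   0.085     ]
(1, 1) [ 0.52885539  0.21702847  0.38477088 -0.81563488] [ 0.  -0.3  0.  -0.6  0.4  0.6 -0.3  0.6  0.3 -0.6 -0.5 -0.2  0.  -0.4
  0.6  0.1 -0.4  0.3  0.   0.2]
(1, 0) [0.52810391 0.21688301 0.38870277 0.12948066] [-0.1 -0.2 -0.2 -0.6  0.3  0.5 -0.3  0.6  0.3 -0.2 -0.  -0.  -0.  -0.
  0.  -0.  -0.   0.   0.   0. ]
(0, 1) [ 0.52964254  0.21721069  0.38124374 -1.50075291] [ 0.  -0.   0.  -0.   0.   0.  -0.   0.   0.  -0.  -0.4 -0.2  0.2 -0.3
  0.6  0.2 -0.4  0.3  0.  -0.1]
18.1 40 [217.40900494 372.7328335 ] [170.31670965 248.54947988]
18.1 -12 [208.53881949 311.47376113] [177.3718132  277.10048567]
-18.1 40 [308.23046405 334.95050932] [272.93349095 227.01746545]
-18.1 -12 [295.59891608 275.32202383] [274.4302172  256.52190969]
spacer [ 0.47165219 -0.17010891  0.02      ] [ 0.47710898 -0.17113572  0.02      ]
blank [ 0.48783914 -0.03448072  0.014     ] [ 0.48685626 -0.03525711  0.014     ]
ring [ 0.66205617 -0.08322001  0.012     ] [ 0.66233519 -0.08381252  0.012     ]
```

```bash
cat > ov.py <<'E'
from h import *
import sys
def ov(img,n,box,s,parts,out):
    x0,y0,x1,y1=box;c=cv2.resize(img[y0:y1,x0:x1],None,fx=s,fy=s,interpolation=cv2.INTER_CUBIC)
    for (x,y,h,col) in parts:
        a=np.linspace(0,2*np.pi,73)
        for z in(0,h):
            p=proj(n,np.c_[x+.025*np.cos(a),y+.025*np.sin(a),0*a+z]);p=((p-[x0,y0]+.5)*s-.5)
            cv2.polylines(c,[np.round(p).astype(int)],True,col,1)
    return c
t=cv2.imread("pics/top0.png");s=cv2.imread("pics/side0.png")
P=[(.4735,-.1703,.02,(0,255,0)),(.4873,-.0348,.014,(255,0,255)),(.6622,-.0835,.012,(255,100,0))]
a=ov(t,"top",(355,180,445,290),5,P,0);b=ov(s,"side",(345,225,455,335),5,P,0)
b=cv2.resize(b,(350,350)) if 0 else b
c=np.zeros((550,1000,3),np.uint8);c[:a.shape[0],:a.shape[1]]=a;c[:b.shape[0],450:450+b.shape[1]]=b
cv2.imwrite("pics/ov1.png",c[:,:450+550]) ; cv2.imwrite("pics/ov1.png",cv2.resize(c,(800,440),interpolation=cv2.INTER_AREA))
E
python3 ov.py
```

```text
(no output)
```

View pics/ov1.png

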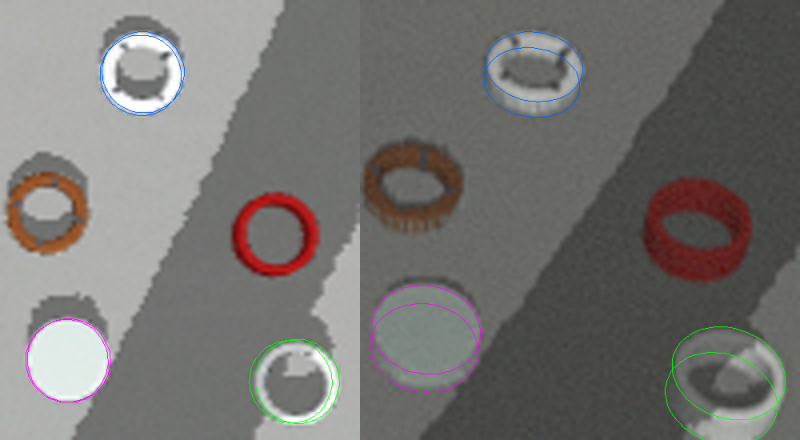

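```bash
cat >> h.py <<'E'
SX,SY,YAW=.5287,.2170,.385
Rs,ts=seatT(SX,SY,YAW)
def down(yaw):  # tool x down, tool y horizontal at angle yaw
    y=np.array([np.cos(yaw),np.sin(yaw),0]);x=np.array([0,0,-1.]);return Ro.from_matrix(np.c_[x,y,np.cross(x,y)]).as_quat()
def tilt(sgn):
    x=-Rs[:,2];y=sgn*Rs[:,1];return Ro.from_matrix(np.c_[x,y,np.cross(x,y)]).as_quat()
def seatp(x,y,z): return Rs@np.array([x,y,z])+ts
E
python3 - <<'E'
from h import *
print(np.round(Ro.from_quat(arm.read_eef_rot()).as_matrix(),2))
for s in(1,-1):
  for z in(.075,.12,.18): 
    j=arm.ik(seatp(0,0,z),tilt(s)); print(s,z,None if j is None else np.round(j,2))
for n,p in(("sp",(.4735,-.1703)),("bl",(.4873,-.0348)),("ri",(.6622,-.0835))):
  for d in range(0,360,45):
    j=[arm.ik([*p,z],down(np.radians(d))) for z in(.076,.16)]; print(n,d,[None if k is None else np.round(k,2) for k in j])
E
```

```text
[[-0.    0.43 -0.9 ]
 [ 0.   -0.9  -0.43]
 [-1.   -0.    0.  ]]
1 0.075 [ 0.26  0.91 -1.15  2.23  1.88  0.86 -0.19]
1 0.12 [ 0.28  0.77 -1.15  2.26  1.78  0.77 -0.16]
1 0.18 [ 0.33  0.59 -1.15  2.28  1.6   0.63 -0.05]
-1 0.075 [-0.17  0.63 -0.39  2.25  2.31  0.34  2.39]
-1 0.12 [-0.3   0.5  -0.2   2.28  2.45  0.2   2.22]
-1 0.18 [-0.44  0.35 -0.02  2.3   2.31  0.05  2.34]
sp 0 [array([ 0.43,  0.76, -0.19,  2.04,  0.36,  0.38, -0.05]), array([ 0.49,  0.61, -0.28,  1.99,  0.29,  0.58,  0.01])]
sp 45 [array([ 0.51,  0.77, -0.32,  2.03,  0.57,  0.42,  0.54]), array([ 0.6 ,  0.63, -0.44,  1.99,  0.45,  0.62,  0.64])]
sp 90 [array([ 0.59,  0.79, -0.44,  2.03,  0.72,  0.48,  1.18]), array([ 0.69,  0.67, -0.6 ,  1.99,  0.6 ,  0.67,  1.28])]
sp 135 [array([-0.04,  0.82,  0.53,  2.05, -0.87,  0.51, -2.78]), array([ 0.98,  0.89, -1.15,  1.98,  1.01,  1.  ,  1.67])]
sp 180 [array([ 0.08,  0.78,  0.35,  2.05, -0.63,  0.42, -2.22]), array([ 0.01,  0.64,  0.44,  2.01, -0.47,  0.6 , -2.37])]
sp 225 [array([ 0.18,  0.76,  0.18,  2.04, -0.35,  0.37, -1.71]), array([ 0.14,  0.61,  0.25,  2.  , -0.27,  
[... 1538 characters left out ...]
 0.69,  0.84,  1.12]), array([ 0.44,  0.88, -0.66,  1.5 ,  0.61,  0.97,  1.18])]
ri 135 [array([ 0.63,  1.2 , -1.15,  1.53,  1.16,  1.2 ,  1.61]), array([ 0.63,  1.07, -1.15,  1.5 ,  1.01,  1.25,  1.69])]
ri 180 [array([-0.17,  0.95,  0.48,  1.56, -0.57,  0.77, -2.58]), array([-0.17,  0.84,  0.49,  1.53, -0.47,  0.9 , -2.67])]
ri 225 [array([-0.07,  0.92,  0.29,  1.56, -0.35,  0.71, -1.97]), array([-0.07,  0.81,  0.29,  1.52, -0.27,  0.85, -2.04])]
ri 270 [array([ 0.06,  0.9 ,  0.06,  1.56, -0.08,  0.69, -1.42]), array([ 0.07,  0.79,  0.05,  1.52, -0.05,  0.84, -1.44])]
ri 315 [array([ 0.15,  0.9 , -0.11,  1.55,  0.14,  0.69, -0.8 ]), array([ 0.17,  0.79, -0.13,  1.51,  0.13,  0.84, -0.8 ])]
```

```bash
cat > ov2.py <<'E'
from h import *
t=cv2.imread("pics/top0.png");s=cv2.imread("pics/side0.png")
out=[]
for n,img,(x0,y0) in(("top",t,(410,257)),("side",s,(417,300))):
    c0=cv2.resize(img[y0:y0+40,x0:x0+40],None,fx=10,fy=10,interpolation=cv2.INTER_CUBIC)
    c0=cv2.convertScaleAbs(c0,alpha=1.3 if n=="side" else 1)
    c=c0.copy()
    for z,r,col in((.02,.025,(0,255,0)),(.02,.019,(0,200,255)),(0,.025,(255,0,255))):
        a=np.linspace(0,2*np.pi,73);p=proj(n,np.c_[.4725+r*np.cos(a),-.1703+r*np.sin(a),0*a+z]);p=(p-[x0,y0]+.5)*10-.5
        cv2.polylines(c,[np.round(p).astype(int)],True,col,1)
    out.append(c)
cv2.imwrite("pics/ov2.png",np.hstack(out))
E
python3 ov2.py
```

```text
(no output)
```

View pics/ov2.png

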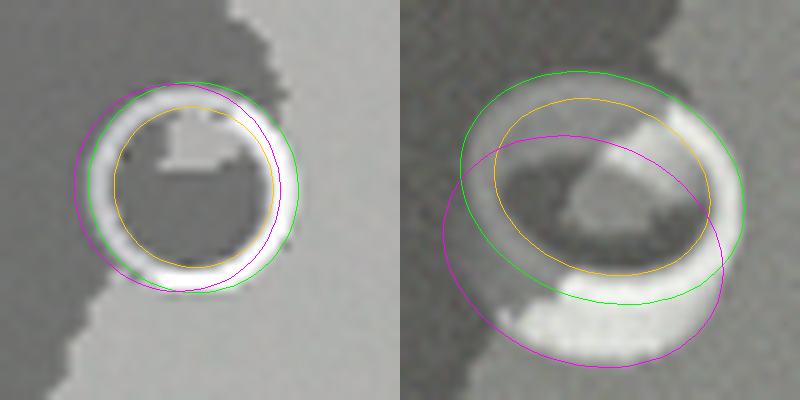

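```bash
cat >> h.py <<'E'
def st(m=""):
    print(m,"t",round(arm.read_time(),2),"p",np.round(arm.read_tool_pos(),4),"F",np.round(arm.read_ft_force(),2),"op",round(arm.read_opening(),3))
def chk(): # placement IK from here
    for s in(1,-1):
      for z in(.075,.12,.16):
        j=arm.ik(seatp(0,0,z),tilt(s)); print(s,z,None if j is None else np.round(j,2))
E
python3 - <<'E'
from h import *
arm.movep([.4725,-.1702,.16],down(np.radians(90)))
st("above");arm.move_gripper(.72,40);st()
arm.line_to([.4725,-.1702,.083],.1);st("low");print(np.round(arm.read_joint_positions(),2))
cv2.imwrite("pics/s1.png",cv2.resize(snapshot("side")[260:380,360:520],None,fx=5,fy=5,interpolation=cv2.INTER_CUBIC))
chk()
E
```

```text
above t 1.84 p [ 0.4726 -0.1715  0.16  ] F [ 0.44 -0.71  0.45] op 1.002
 t 2.21 p [ 0.4725 -0.1705  0.16  ] F [ 0.5  -0.17 -0.66] op 0.72
low t 3.12 p [ 0.4729 -0.1702  0.0834] F [-0.38  0.31  0.2 ] op 0.721
[ 0.61  0.78 -0.47  2.03  0.73  0.5   1.17]
1 0.075 [ 0.26  0.91 -1.15  2.23  1.88  0.86 -0.19]
1 0.12 [ 0.28  0.77 -1.15  2.26  1.78  0.77 -0.16]
1 0.16 [ 0.31  0.65 -1.15  2.28  1.67  0.68 -0.1 ]
-1 0.075 [-0.05  0.67 -0.58  2.24  2.13  0.43  2.6 ]
-1 0.12 [-0.17  0.52 -0.39  2.27  2.17  0.27  2.51]
-1 0.16 [-0.3   0.41 -0.2   2.29  2.15  0.14  2.51]
```

View pics/s1.png

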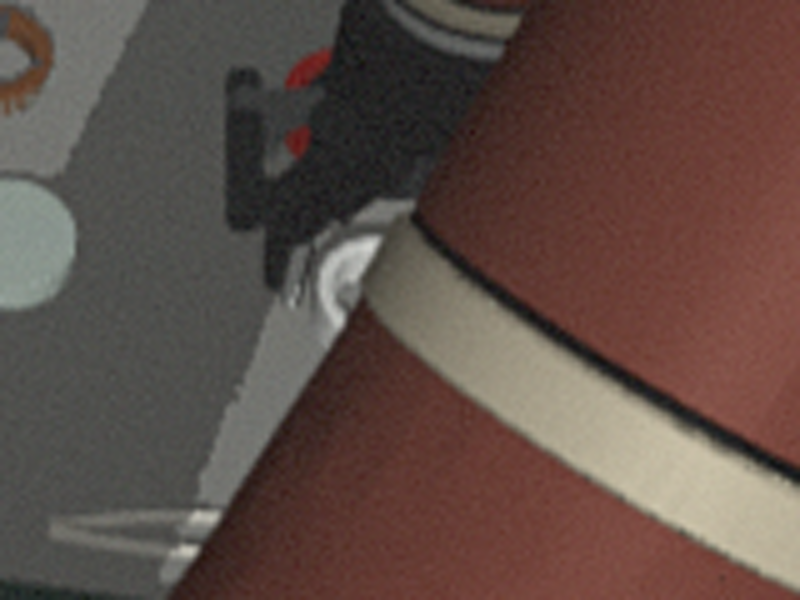

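The fingers straddle the white spacer, clear on the visible side at about (270,270) in the crop. Next I'll lower in small guarded steps and grip.

```bash
python3 - <<'E'
from h import *
arm.move_gripper(.64,40)
st()
for z in(.081,.079,.077,.075,.073,.071):
    arm.line_to([.4725,-.1702,z],.03);f=arm.read_ft_force();print(z,np.round(f,1),round(arm.read_tool_pos()[2],4))
    if f[2]>2.5: break
if f[2]>2.5: arm.line_to([.4725,-.1702,z+.0025],.03)
st("end")
E
```

```text
t 3.42 p [ 0.4727 -0.1703  0.0834] F [ 0.05 -0.83  0.28] op 0.637
0.081 [-0.6  0.3 -1. ] 0.0809
0.079 [-0.6  0.1 -0.4] 0.0788
0.077 [-0.5 -1.2 -0.3] 0.0769
0.075 [ 0.2  0.6 -0.1] 0.0749
0.073 [ 0.1 -0.7 -0.1] 0.0729
0.071 [ 0.  -0.3 -1.6] 0.0709
end t 4.92 p [ 0.4724 -0.1702  0.0709] F [ 0.03 -0.32 -1.61] op 0.636
```

```bash
python3 - <<'E'
from h import *
arm.line_to([.4725,-.1702,.0720],.03)
arm.move_gripper(.5,40);st("grip")
arm.line_to([.4725,-.1702,.18],.15);st("up")
chk()
cv2.imwrite("pics/s2.png",snapshot("side"));cv2.imwrite("pics/t2.png",snapshot("top"))
E
```

```text
grip t 5.38 p [ 0.4726 -0.1702  0.0725] F [-1.27 -0.28  4.56] op 0.563
up t 6.25 p [ 0.4718 -0.1703  0.1792] F [-0.93  0.01  0.61] op 0.567
1 0.075 [ 0.26  0.91 -1.15  2.23  1.88  0.86 -0.19]
1 0.12 [ 0.28  0.77 -1.15  2.26  1.78  0.77 -0.16]
1 0.16 [ 0.31  0.65 -1.15  2.28  1.67  0.68 -0.1 ]
-1 0.075 [ 0.07  0.72 -0.77  2.24  2.01  0.55  2.75]
-1 0.12 [-0.04  0.55 -0.57  2.27  2.    0.37  2.7 ]
-1 0.16 [-0.16  0.42 -0.39  2.29  1.92  0.21  2.74]
```

View pics/s2.png

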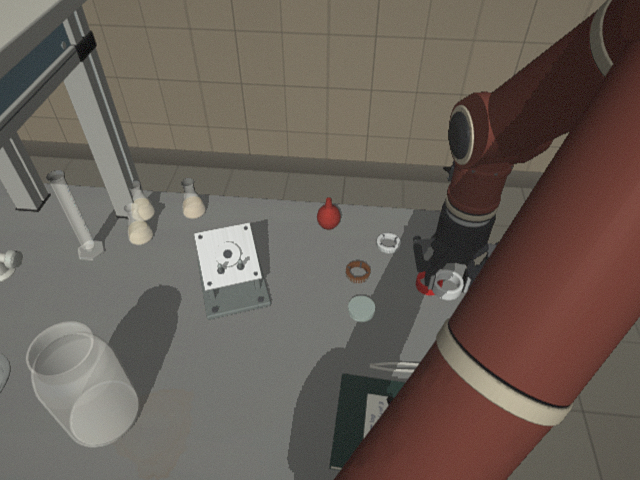

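```bash
cat >> h.py <<'E'
def fn(): return float(arm.read_ft_force()@Rs[:,2])
def place(zb,h,clear=.012):
    """zb: seat height of the part's underside; h: TCP height over underside"""
    q=tilt(1)
    arm.movep(seatp(0,0,.17),q);st("over")
    arm.line_to(seatp(0,0,zb+h+.004),.12);arm.pause(.15);f0=np.mean([fn() for _ in range(3)]);st("near")
    for d in np.arange(.003,-.0031,-.001):
        arm.line_to(seatp(0,0,zb+h+d),.02);f=fn()-f0;print(round(d,4),round(f,2),np.round(Rs.T@(arm.read_tool_pos()-ts)*1e3,1))
        if f>4: break
    st("down")
def release(zb,h,op=.72):
    arm.move_gripper(op);st("open")
    p=Rs.T@(arm.read_tool_pos()-ts)
    arm.line_to(seatp(0,0,.17),.2);st("clear")
E
python3 - <<'E'
from h import *
place(0,.0725)
cv2.imwrite("pics/s3.png",cv2.resize(snapshot("side")[170:320,140:340],None,fx=4,fy=4,interpolation=cv2.INTER_CUBIC))
cv2.imwrite("pics/t3.png",cv2.resize(snapshot("top")[180:310,190:350],None,fx=4,fy=4,interpolation=cv2.INTER_CUBIC))
E
```

```text
over t 7.73 p [0.4504 0.1841 0.2318] F [ 0.14 -0.5  -1.29] op 0.561
near t 8.82 p [0.4932 0.2026 0.152 ] F [-0.43 -0.45 -0.63] op 0.56
0.003 0.33 [ 0.1 -0.  75.7]
0.002 -0.23 [-0.  -0.  74.4]
0.001 -0.5 [-0.   0.  73.4]
0.0 7.39 [-0.   0.1 73.2]
down t 9.82 p [0.4947 0.2033 0.1484] F [-2.74 -2.68  6.19] op 0.566
```

View pics/s3.png

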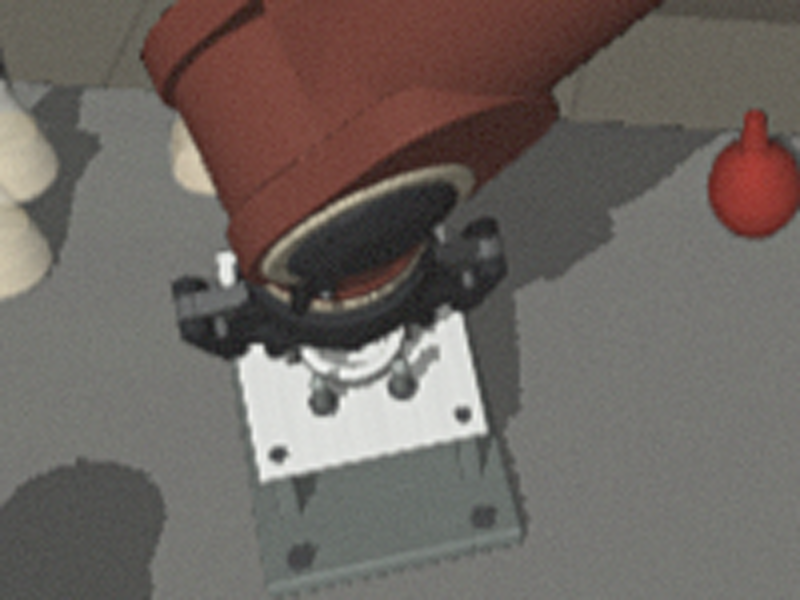

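View pics/t3.png

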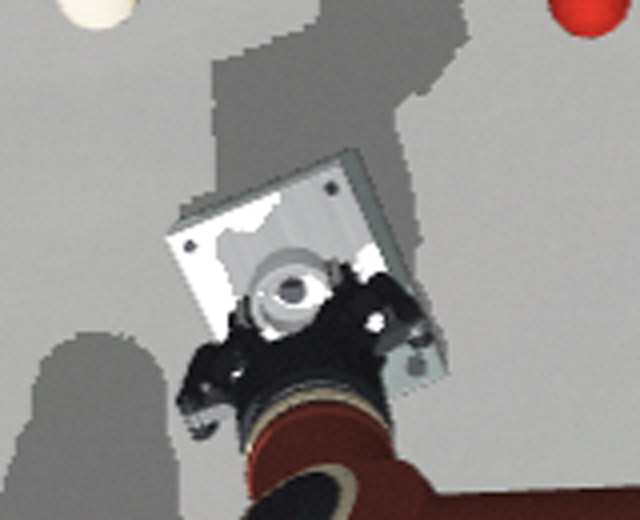

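The spacer is at the seat with contact at the expected height, its bore concentric with the seat hole at (290,290). Releasing.

```bash
python3 - <<'E'
from h import *
release(0,.0732)
arm.movep([.4873,-.0348,.16],down(np.radians(90)));st("above blank")
T=snapshot("top");S=snapshot("side");cv2.imwrite("pics/t4.png",T);cv2.imwrite("pics/s4.png",S)
out=[]
for n,img,(x0,y0) in(("top",T,(240,225)),("side",S,(200,215))):
    c=cv2.resize(img[y0:y0+60,x0:x0+60],None,fx=6.6667,fy=6.6667,interpolation=cv2.INTER_CUBIC)
    a=np.linspace(0,2*np.pi,73)
    for z,r,col in((.02,.025,(0,255,0)),(.02,.019,(0,200,255)),(0,.025,(255,0,255))):
        p=proj(n,np.c_[r*np.cos(a),r*np.sin(a),0*a+z]@Rs.T+ts);p=(p-[x0,y0]+.5)*6.6667-.5
        cv2.polylines(c,[np.round(p).astype(int)],True,col,1)
    out.append(c)
cv2.imwrite("pics/ov4.png",np.hstack(out))
chk()
E
```

```text
open t 10.2 p [0.4952 0.2035 0.1477] F [-0.19 -0.6  -0.77] op 0.721
clear t 10.83 p [0.4503 0.1847 0.2321] F [ 0.17 -0.36  0.26] op 0.722
above blank t 11.79 p [ 0.4871 -0.0335  0.1595] F [-0.66  0.51  0.64] op 0.722
1 0.075 [ 0.05  0.71 -0.74  2.24  2.03  0.53 -0.42]
1 0.12 [ 0.15  0.64 -0.88  2.27  1.85  0.55 -0.27]
1 0.16 [-0.09  0.44 -0.49  2.29  1.85  0.26 -0.32]
-1 0.075 [-0.17  0.63 -0.39  2.25  2.31  0.34  2.39]
-1 0.12 [-0.3   0.5  -0.2   2.28  2.45  0.2   2.22]
-1 0.16 [-0.3   0.41 -0.2   2.29  2.15  0.14  2.51]
```

View pics/ov4.png

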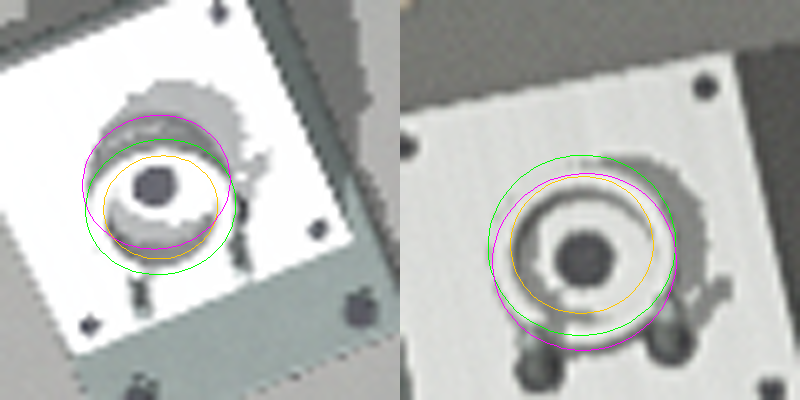

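View pics/t4.png

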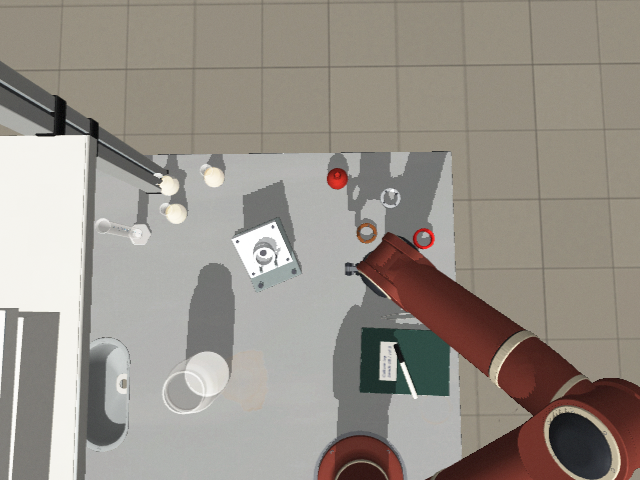

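The spacer is flat on the seat, perhaps 1–2 mm toward the pins and well within 6 mm. The flasks and bulb are untouched. Next is the blank.

```bash
cat >> h.py <<'E'
def pick(x,y,h,eff=40):
    arm.line_to([x,y,h],.12);st("low")
    arm.move_gripper(.5,eff);st("grip")
    arm.line_to([x,y,.18],.15);st("up")
E
python3 - <<'E'
from h import *
pick(.4873,-.0348,.0745)
cv2.imwrite("pics/s5.png",snapshot("side"))
place(.020,.0745)
cv2.imwrite("pics/s6.png",cv2.resize(snapshot("side")[170:320,140:340],None,fx=4,fy=4,interpolation=cv2.INTER_CUBIC))
cv2.imwrite("pics/t6.png",cv2.resize(snapshot("top")[180:310,190:350],None,fx=4,fy=4,interpolation=cv2.INTER_CUBIC))
E
```

```text
low t 12.75 p [ 0.4876 -0.0344  0.075 ] F [-0.68 -0.24  1.3 ] op 0.719
grip t 13.03 p [ 0.4878 -0.0346  0.0757] F [-1.04 -0.13  6.48] op 0.548
up t 13.88 p [ 0.4867 -0.0352  0.1792] F [-0.44  0.01 -0.99] op 0.55
over t 14.93 p [0.4505 0.1844 0.2318] F [ 0.23 -0.24 -0.92] op 0.549
near t 15.82 p [0.4832 0.1983 0.1706] F [ 0.65 -0.28 -1.52] op 0.547
0.003 0.34 [ 0.1  0.  97.7]
0.002 1.4 [ 0.1  0.1 96.5]
0.001 10.72 [-0.   0.1 96.4]
down t 16.57 p [0.484  0.199  0.1685] F [-4.38 -3.1   7.55] op 0.551
```

View pics/s6.png

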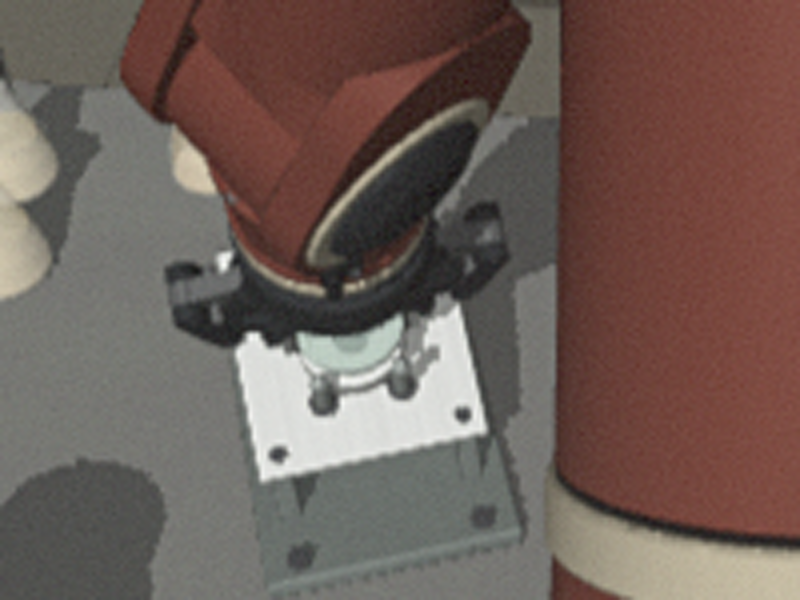

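View pics/t6.png

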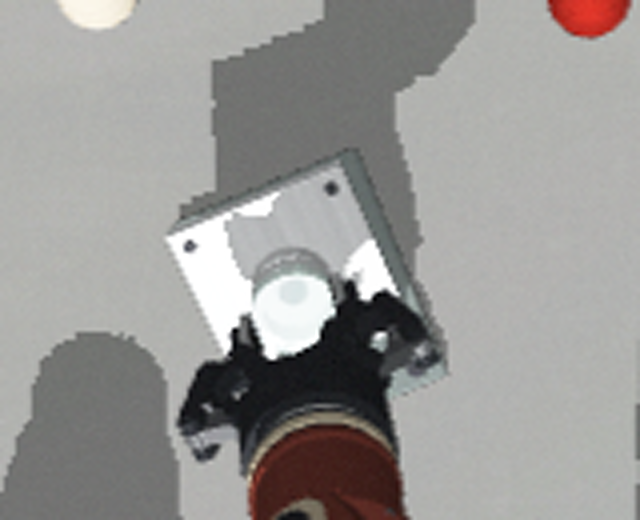

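Contact came at the expected height, with the pale blank over the spacer at (345,345) in the side crop. Releasing.

```bash
cat > after.py <<'E'
from h import *
def after(tag,z0,z1):
    T=snapshot("top");S=snapshot("side");cv2.imwrite(f"pics/t{tag}.png",T);cv2.imwrite(f"pics/s{tag}.png",S)
    out=[]
    for n,img,(x0,y0) in(("top",T,(240,225)),("side",S,(200,205))):
        c0=cv2.resize(img[y0:y0+60,x0:x0+60],None,fx=6.6667,fy=6.6667,interpolation=cv2.INTER_CUBIC);c=c0.copy()
        a=np.linspace(0,2*np.pi,73)
        for z,col in((z1,(0,255,0)),(z0,(255,0,255))):
            p=proj(n,np.c_[.025*np.cos(a),.025*np.sin(a),0*a+z]@Rs.T+ts);p=(p-[x0,y0]+.5)*6.6667-.5
            cv2.polylines(c,[np.round(p).astype(int)],True,col,1)
        out.append(c)
    cv2.imwrite(f"pics/ov{tag}.png",np.hstack(out))
E
python3 - <<'E'
from after import *
release(.02,.076)
arm.movep([.6622,-.0835,.16],down(np.radians(90)));st("above ring")
after("7",.02,.034)
E
```

```text
open t 16.97 p [0.4846 0.1991 0.1676] F [-0.09  0.07  0.45] op 0.722
clear t 17.49 p [0.4501 0.1852 0.2324] F [-0.67  0.62 -0.37] op 0.723
above ring t 18.79 p [ 0.6617 -0.0815  0.1597] F [ 0.55  0.4  -0.13] op 0.719
```

View pics/ov7.png

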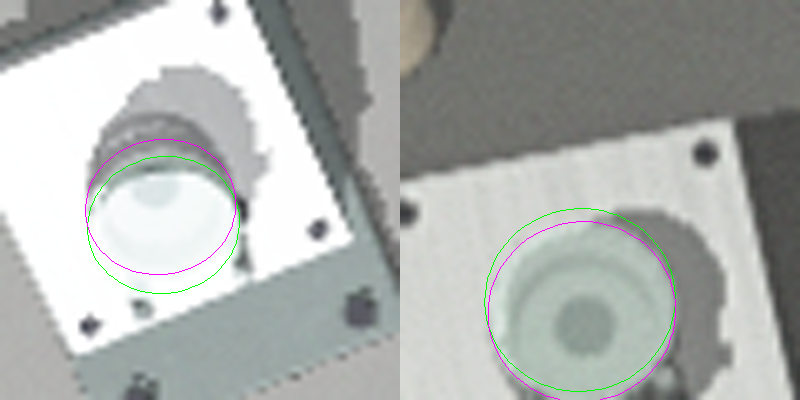

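View pics/s7.png

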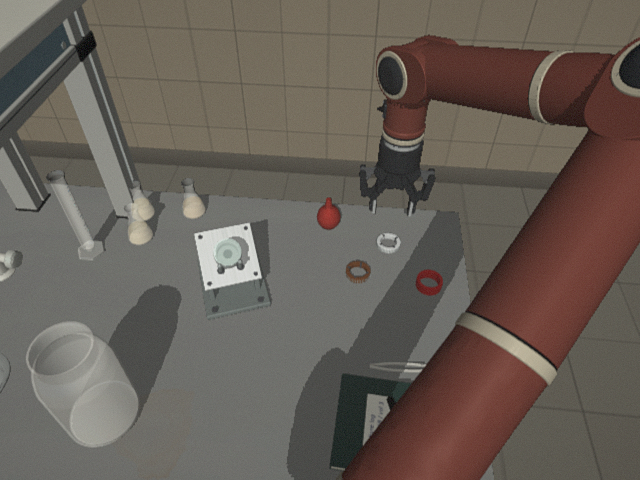

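```bash
python3 - <<'E'
from h import *
out=[]
for n,(x0,y0) in(("top",(245,235)),("side",(208,230))):
    img=cv2.imread(f"pics/{n[0]}7.png")[y0:y0+45,x0:x0+45]
    img=np.clip((img.astype(float)-(120 if n=="top" else 60))*(1.9 if n=="top" else 1.6),0,255).astype(np.uint8)
    out.append(cv2.resize(img,(400,400),interpolation=cv2.INTER_CUBIC))
cv2.imwrite("pics/z7.png",np.hstack(out))
E
```

```text
(no output)
```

View pics/z7.png

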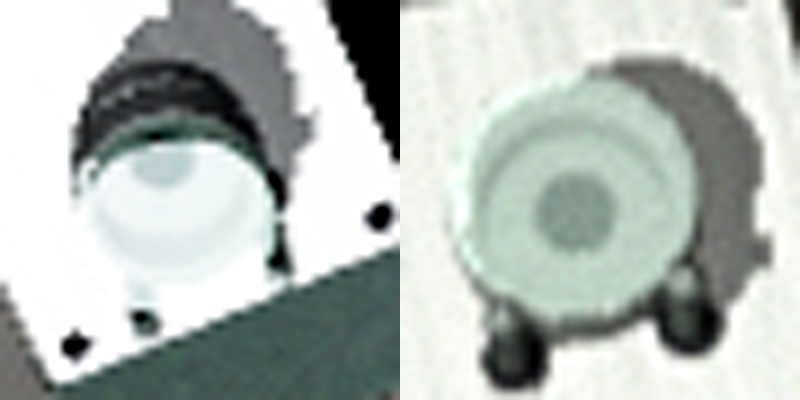

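The blank lies flat on the spacer, about 2 mm toward the pins and inside tolerance. Now the ring.

```bash
python3 - <<'E'
from h import *
pick(.6622,-.0835,.0745)
cv2.imwrite("pics/s8.png",cv2.resize(snapshot("side")[150:270,330:490],None,fx=4,fy=4,interpolation=cv2.INTER_CUBIC))
place(.034,.0755)
cv2.imwrite("pics/s9.png",cv2.resize(snapshot("side")[170:320,140:340],None,fx=4,fy=4,interpolation=cv2.INTER_CUBIC))
cv2.imwrite("pics/t9.png",cv2.resize(snapshot("top")[180:310,190:350],None,fx=4,fy=4,interpolation=cv2.INTER_CUBIC))
E
```

```text
low t 19.76 p [ 0.6627 -0.0831  0.0752] F [ 0.34 -0.85  0.64] op 0.718
grip t 20.02 p [ 0.663  -0.0832  0.0762] F [-0.46 -0.15  3.56] op 0.554
up t 20.88 p [ 0.6616 -0.0839  0.1788] F [-0.07  0.12 -0.86] op 0.55
over t 22.21 p [0.4512 0.1846 0.2322] F [ 0.85  0.08 -0.53] op 0.552
near t 22.98 p [0.4761 0.1957 0.184 ] F [-0.28 -0.72  0.12] op 0.551
0.003 0.08 [ 2.000e-01 -1.000e-01  1.127e+02]
0.002 -0.83 [ -0.   -0.  111.5]
0.001 4.18 [-0.000e+00  1.000e-01  1.108e+02]
down t 23.73 p [0.4773 0.1963 0.1809] F [-2.13 -2.11  3.66] op 0.557
```

View pics/s9.png

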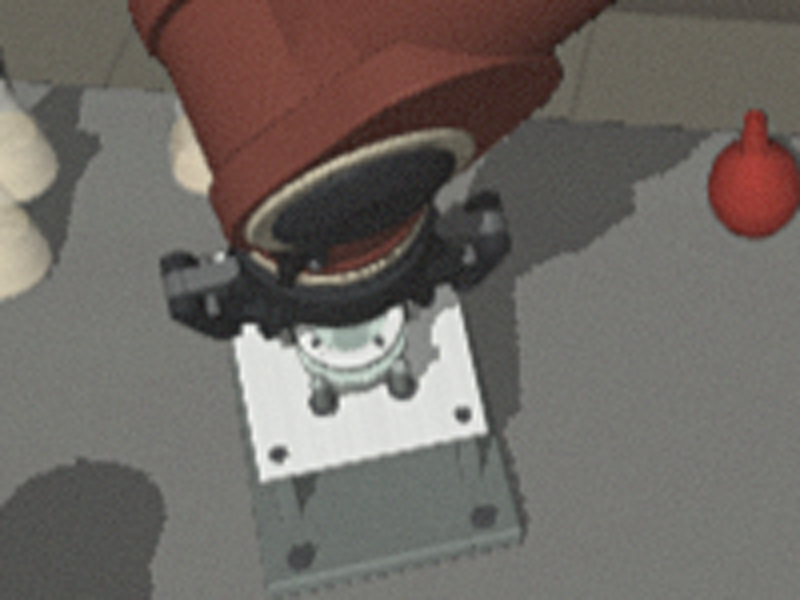

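View pics/t9.png

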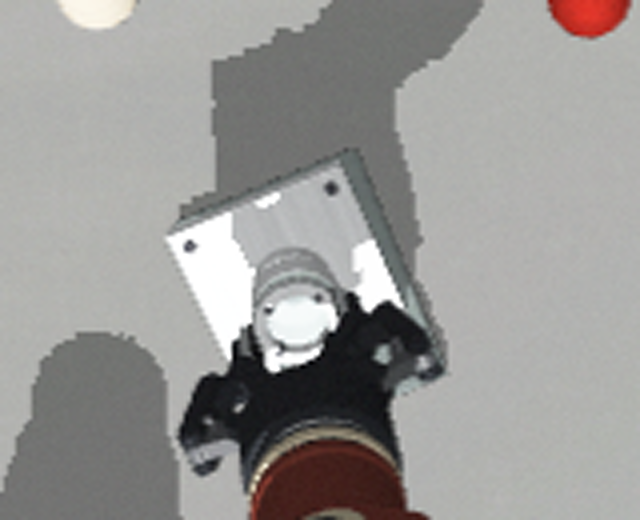

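View pics/s8.png

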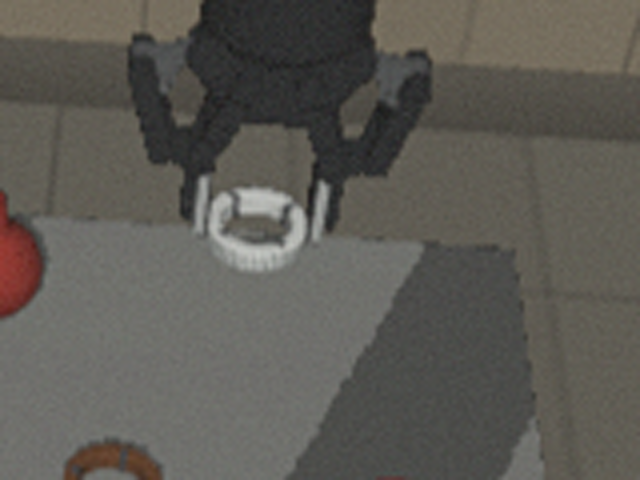

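The ring is on the blank, with contact at the expected height and its slots visible at (315,342) and (378,340) in the side crop. Releasing and backing off.

```bash
python3 - <<'E'
from after import *
release(.034,.0765)
arm.movep([.5,-.10,.28],down(np.radians(90)));st("away")
after("10",.034,.046)
out=[]
for n,(x0,y0) in(("top",(245,235)),("side",(208,225))):
    img=cv2.imread(f"pics/{n[0]}10.png")[y0:y0+45,x0:x0+45]
    img=np.clip((img.astype(float)-(120 if n=="top" else 60))*(1.9 if n=="top" else 1.6),0,255).astype(np.uint8)
    out.append(cv2.resize(img,(400,400),interpolation=cv2.INTER_CUBIC))
cv2.imwrite("pics/z10.png",np.hstack(out))
E
```

```text
open t 24.12 p [0.4777 0.1963 0.1806] F [-0.03 -0.44 -0.39] op 0.719
clear t 24.57 p [0.4504 0.1847 0.2324] F [-0.02  0.49 -1.9 ] op 0.717
away t 25.72 p [ 0.4998 -0.0989  0.2792] F [0.67 0.1  1.14] op 0.723
```

View pics/ov10.png

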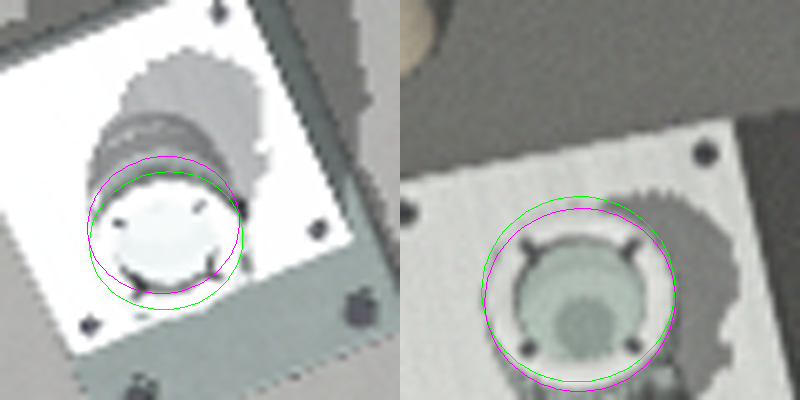

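View pics/z10.png

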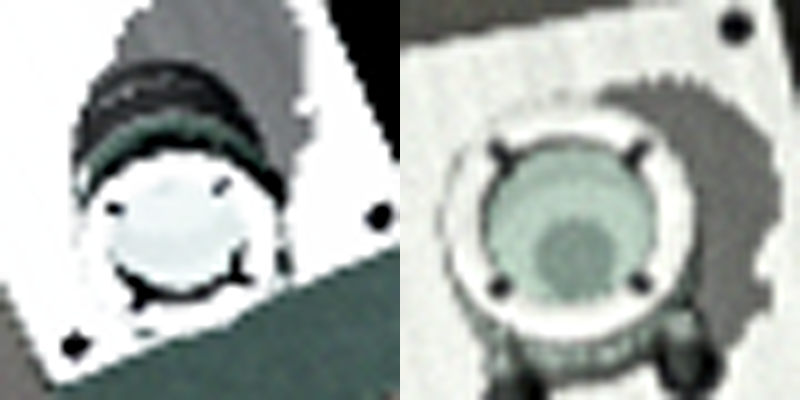

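View pics/s10.png

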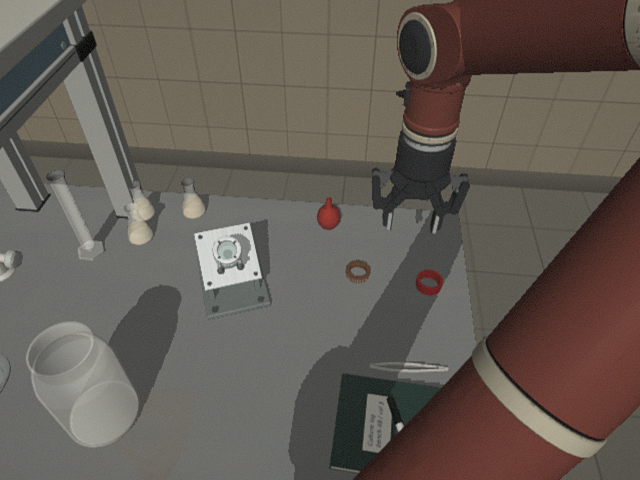

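The ring sits flat and about 2 mm toward the pins, with y close to 0. I'll check for creep, then hand in.

```bash
python3 - <<'E'
from h import *
b=cv2.imread("pics/s10.png");b2=cv2.imread("pics/t10.png");arm.pause(2.5)
for n,o,(x0,y0) in(("side",b,(195,215)),("top",b2,(230,215))):
    a=snapshot(n);g=lambda i:np.float32(cv2.cvtColor(i[y0+15:y0+60,x0+10:x0+60],cv2.COLOR_BGR2GRAY))
    print(n,cv2.phaseCorrelate(g(o),g(a)),np.abs(g(o)-g(a)).mean())
st();ticket.finish_job()
E
```

```text
side ((-0.00682684131858835, 0.5083974549151726), 1.0013816800647313) 1.9582223
top ((-0.009695563558647535, 0.5158113468531731), 1.003266563680437) 0.6893333
 t 28.42 p [ 0.5  -0.1   0.28] F [-0.4   0.9   0.63] op 0.72
the job is handed in; nothing more can be done
```

I built the stack on the seat in order (spacer, glass blank, slotted aluminium ring) and handed it in at about 28 s of the 69 s allowed. No verdict was reported.

- **Seating:** each part met the one below within about 1 mm of its expected height, with a light press of about 4–11 N. In the pictures after each release the parts looked flat.
- **Centring:** each part lies about 2 mm toward the stop pins in the overlays, with about 1.5 mm uncertainty. Sideways offset is close to zero. Both are inside the 6 mm limit. The two cameras disagreed by about 1.5 mm on the seat position.
- **Creep check:** over the last 2.5 s, both views showed the same 0.5 px vertical shift. I think this comes from the odd crop height (45 rows) rather than motion, since the image difference was only noise-level. I did not check that further before handing in.
- **Bystanders:** the bulb and flasks look unmoved by eye. The red tube and brown ring were left alone, and the gripper is clear of everything.

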